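Index the ring-marking fixture and swing its clamp home

ROBOT

A 6-joint arm with a two-finger parallel gripper is mounted at the origin on the work surface. World frame = base frame: x ahead of the robot, y to its left, z up, the work surface at z = 0. Lengths are in mm, angles in rad, forces in N, time in s.
With the tool pointing down it reaches from about 350 to 975 mm from the base axis. Payload 7.1 kg.
Tool frame: the origin (TCP) lies between the finger pads; the fingertips stand 19 mm ahead of it and the grasp point (between the pads) is the TCP (ctrl.tcp_to_tips is the distance from the TCP to the fingertips, in mm); z points along the fingers, y is the line along which they close (so a half turn about z gives the same grasp; the last joint's range is limited). The gripper opens to 88 mm and grips with 3 to 60 N. Pads are 20 mm wide; open, the fingers measure 115 mm over their backs; the gripper's body (75 mm by 178 mm) begins 61 mm behind the grasp point.
Start: joints at [1.275, 0.423, 1.63, -0, 1.089, -0.019], TCP at [170.768, 601.202, 241.675] pointing down, gripper open.
Joint ranges: [-3, 3], [-0.9, 2.11], [0.09, 2.58], [-1.31, 4.45], [0.11, 2.69], [-2.54, 2.54]. Speed limits (rad/s): [2.39, 2.39, 3.01, 3.14, 3.14, 3.14].

INTERFACE

Orientations are given as a rotation vector (axis times angle).
In Python, from workcell import status, optics, ctrl gives the robot as it stands. The module is installed in compiled form; this text tells all that it offers.
- The arm moves only by the shell command python3 -m inch 'ROWS'. ROWS is JSON, a list that holds one entry, the list of rows, each a list of 7 numbers: the shift along the tool's x, y, z in mm, then the turn, a rotation vector about the tool's x, y, z in rad, then the opening in per cent of the stroke, from 0 (shut) to 100 (fully open). A call has 1 to 20 rows; each row is the pose to reach, as a shift and turn from the pose commanded when the call began, along the tool's axes at that moment; what a row does not reach only later rows make up. A row lasts 1/10 s, in which the tool goes at most 50 mm and 8.59 degrees, less where a joint would pass 70% of its speed; a pose out of reach is approached as far as the arm can. A call with a gripper value outside its range is refused whole. The fingers move at their own pace and stop on an object; the grip force is fixed at half the most. Time passes only in rows, so rows that repeat a pose let the fingers close. It gives the time, the measured TCP pose, the force, the opening and the grip force at its end, in the units of the state.
- status.get_obs(): the state, without advancing time (a new reading comes with each control period).
- optics.get_image(name): name is "scene" or "top" or "wrist"; returns a dict with "frame" (480x640x3 uint8, red, green, blue), "fx", "fy", "cx", "cy" (pixels), "rvec" (rotation vector, rad) and "tvec" (3), from world to camera coordinates, as OpenCV has them; the wrist camera has in their place "hand_eye" (4x4, takes a point from camera to tool coordinates, whose origin is the TCP and whose axes are the flange's). Camera axes: x right, y down, z forward; pixel columns grow to the right and rows downward; lengths in mm; the calibration is good to about 2 mm. The wrist camera is an equidistant fisheye: a pixel r from the principal point sees the ray r / f radians off the axis. A picture is of the moment at which its call begins: read the wrist's pose just before it. There is no depth.
- ctrl.close_job(): hands the job in; it is judged then, once.
The state is a dict: "t": time; "qpos": joint angles; "qvel": joint speeds; "joint_torque": joint torques, N m; "ee_pos": TCP position; "orientation": TCP orientation; "ft_force": force on the tool from outside, world axes, zero at the start; "moment": the same for the moment, N m; "width": finger opening in mm; "grasp_force": force on a finger pad.
Only numpy, scipy, OpenCV 4.12 (cv2) and the standard library are available. Lean on these libraries where they do the work, as an engineer would, in place of code of your own. Each camera call takes 0.05 s, during which the arm holds its last target. There are 200 camera calls.

TASK

On the rotary ring-marking fixture, push the long pointed arm round with a finger until it points straight at the tallest of the three posts on the rim, and leave it pointing there. Then push the clamp lever beside the disc round until it is fully home against its stop pin. Only push: the arm and its hub lift out of their seat easily and must stay down in it, and everything standing loose about the fixture is to be left where it is.

Things in the scene. Friction and masses are not known exactly. Their poses are not given: they have to be found in the camera images.
- fixture: Fixed rotary marking fixture: a grey disc, 290 mm diameter, 20 mm thick. A slab 90 mm wide, equally thick, sticks out of its -y side to 255 mm from the axis and carries the clamp lever. Origin: on the disc's axis, at the work surface. z up; it stands turned about z by up to 0.35 rad.
- pointer_hub (a point): Point on the turning axis at the arm's mid-height, 44 mm above the work surface. Its frame turns with the arm: x along the long arm to the tip, z up. The hub is 56 mm across, its top at 54 mm height; a thin mandrel with a ring stands on it up to 84 mm. Two short spokes with ball ends, reaching 60 mm from the axis, stand 2.1 rad either side of the long arm.
- pointer_tip (a point): Point of the long arm's conical point, 111 mm from the axis, 44 mm above the work surface. The long arm is a square steel bar 14 mm wide, 14 mm high (37 to 51 mm above the work surface, 17 mm clear of the disc below), running from the hub (28 mm from the axis) to 87 mm; then comes the conical point, no wider than the bar.
- pointer (a joint): Angle of the long arm about the vertical axis, rad: 0 along the fixture's +y, growing counter-clockwise seen from above; stops at -1.9 and 1.9. Light friction (1 to 2 N at mid-arm), no spring: it stays where it is left. It starts between two of the posts, so either direction may be needed.
- carrier (a joint): How far the arm and its hub have been lifted out of their seat, m: 0 when seated, up to 0.05. Only its weight of about 0.6 kg keeps it down. It must stay seated.
- tall_post_foot (a point): Foot (centre, on the disc's top face, 20 mm above the work surface) of the tallest post, the one to point at: plain round steel, 16 mm diameter, 55 mm high, top at 75 mm. The three posts stand fixed near the disc's rim, about 128 mm from the axis, outside the arm's sweep, about 60 degrees apart; which stands where varies.
- short_post_foot (a point): Foot (centre, on the disc's top face) of the short plain round post, 16 mm diameter, 18 mm high. Not the one to point at.
- flat_post_foot (a point): Foot (centre, on the disc's top face) of the thin post with a flat round head, 20 mm across the head, 20 mm high. Not the one to point at.
- clamp_pivot (a point): Pivot axis of the clamp lever at the lever's mid-height, 44 mm above the work surface; in the fixture's frame at x -30 mm, y -195 mm. Its frame turns with the lever: x from the pivot along the lever to the ball. Round the pivot is a boss of 28 mm diameter, its top 54 mm above the work surface.
- clamp_ball (a point): Centre of the black ball (24 mm diameter) at the clamp lever's end, 86 mm from the pivot, 44 mm above the work surface. The lever is a flat steel bar 12 mm wide, 14 mm high (37 to 51 mm above the work surface, 17 mm clear of the slab below).
- clamp (a joint): Angle of the clamp lever, rad: 0 fully open (along the fixture's +x), growing clockwise seen from above to 1.25, fully home at the stop pin (10 mm diameter, its top 50 mm above the work surface, 37 mm from the pivot). Light friction (1 to 2 N near the ball), no spring: stays where it is left. It starts at 0 to 0.35.
- jar: Loose small clear jar with black lid, 40 mm diameter, 60 mm high, beside the fixture. Origin: centre of its underside.
- lens_cap: Loose black lens cap, 54 mm diameter, 15 mm high. Origin: centre of its underside.
- eraser: Loose green block, 35 x 50 x 18 mm. Origin: centre of its underside.
- driver: Loose screwdriver, 150 mm long, lying beside the fixture. Origin: underside, near its middle.
- ring_stick: Loose steel ring stick on a 44 mm foot, 85 mm high. Origin: centre of its underside.
- tray_left: Black ring tray, 260 x 190 x 28 mm, on the robot's left. Origin: centre of its underside.
- tray_right: Black ring tray, 260 x 190 x 28 mm, on the robot's right. Origin: centre of its underside.

How it is judged:
By the outcome, as a careful person would: the job done as asked, in the order asked, and still so for the second after the job is handed in, with the robot touching nothing.
It also fails if it takes over 67 s, if anything falls off the work surface, if the arm or the gripper's body presses on something with over 40 N, if the wrist force passes 120 N, or if a joint passes its speed limit or range.

## Working session

There is one attempt and no reset: what is moved stays moved. The work goes in short steps, Python scripts to look and compute and a shell command to move; the robot and the scene stay as the last step left them, time stands still between calls to the robot, and variables do not carry over. Pictures are saved under pics/ and viewed, at most 10 in all, crops included, and the job is handed in when it is done.

```bash
mkdir -p pics
python3 - <<'E'
from workcell import status, optics, ctrl
import cv2
o=status.get_obs();print({k:o[k] for k in("t","ee_pos","orientation","ft_force","width")},ctrl.tcp_to_tips)
for n in("scene","top"):
    d=optics.get_image(n);cv2.imwrite(f"pics/{n}0.png",d["frame"][:,:,::-1]);print(n,d["fx"],d["fy"],d["cx"],d["cy"],d["rvec"],d["tvec"])
E
```

```text
{'t': 0.0, 'ee_pos': array([170.63136574, 600.72661151, 240.92291763]), 'orientation': array([-4.33321751e-01, -3.11135462e+00,  2.29179022e-03]), 'ft_force': array([-1.00014182,  0.45172017, -0.48996606]), 'width': 87.95791025007574} 19.0
scene 539.4361395839635 539.4361395839635 324.49308619842594 230.4631143934631 [ 1.8972469   1.14485991 -0.61409094] [-255.6109428  -220.82115599 1904.06667547]
top 442.5441166501933 442.5441166501933 321.56710224431276 238.7107305833232 [ 2.14781926 -2.1492402   0.16108035] [  11.38808405  577.16762069 1414.88513711]
```

View pics/top0.png

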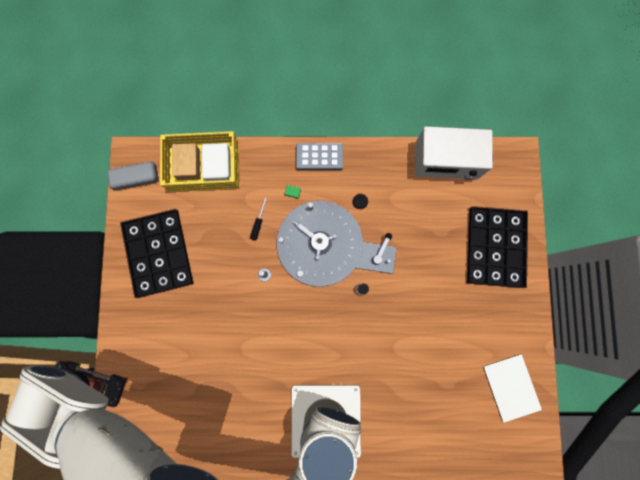

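View pics/scene0.png

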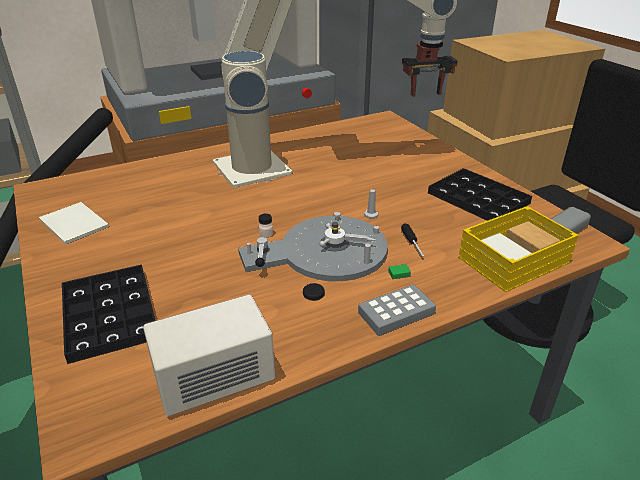

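The top view shows the disc centre near (320,242), the arm tip near (295,224), posts at (310,206), (281,239) and (300,273), and the clamp pivot at (378,260) with its ball at (388,237). In the scene view the post at (367,253) looks tallest. I'll take enlarged crops.

```bash
cat > h.py <<'E'
import numpy as np, cv2
from workcell import optics,status
def cam(n):
    d=optics.get_image(n);R=cv2.Rodrigues(np.array(d["rvec"],float))[0]
    return d,R,np.array(d["tvec"],float).ravel()
def ray(d,R,t,u,v,z):
    r=R.T@np.array([(u-d["cx"])/d["fx"],(v-d["cy"])/d["fy"],1]);c=-R.T@t
    return c+r*(z-c[2])/r[2]
def proj(d,R,t,P):
    p=R@np.array(P,float)+t;return p[0]/p[2]*d["fx"]+d["cx"],p[1]/p[2]*d["fy"]+d["cy"]
E
python3 - <<'E'
from h import *
d,R,t=cam("top")
f=d["frame"][:,:,::-1]
a=cv2.resize(f[190:300,250:405],None,fx=5,fy=5,interpolation=cv2.INTER_CUBIC)
cv2.imwrite("pics/topc.png",a)
s=cam("scene")[0]["frame"][:,:,::-1]
cv2.imwrite("pics/scc.png",cv2.resize(s[180:300,230:430],None,fx=4,fy=4,interpolation=cv2.INTER_CUBIC))
g=f.astype(int);m=((g.max(2)-g.min(2)<25)&(g.mean(2)>90)).astype(np.uint8)*255;m[:185]=0;m[300:]=0;m[:,:250]=0;m[:,410:]=0
m=cv2.morphologyEx(m,cv2.MORPH_CLOSE,np.ones((7,7)))
c=max(cv2.findContours(m,0,1)[0],key=cv2.contourArea)
p=np.array([ray(d,R,t,u,v,20)[:2] for u,v in c[:,0]])
# circle fit, discarding slab (y far negative)
ctr=ray(d,R,t,320,243,20)[:2]
for k in range(20):
    q=p[np.abs(np.hypot(*(p-ctr).T)-145)<(15 if k<5 else 5)]
    A=np.c_[2*q,np.ones(len(q))];x=np.linalg.lstsq(A,(q**2).sum(1),rcond=None)[0];ctr=x[:2]
print("disc",ctr,np.sqrt(x[2]+ctr@ctr),len(q))
s_=p[np.hypot(*(p-ctr).T)>165]-ctr
print("slab extents");
for a in np.arange(0,.36,.05):
    pass
r=cv2.minAreaRect(s_.astype(np.float32));print(r)
for nm,u,v,z in(("hub",319.5,241,54),("tip",295,224,44),("p1",310,206,75),("p2",281,239,38),("p3",300,273,38),("ball",388,237,44),("piv",378,260,54)):
    print(nm,ray(d,R,t,u,v,z))
E
```

```text
disc [567.28292133  18.02990992] 141.95531307578702 210
slab extents
((-38.11793518066406, -200.898193359375), (97.67515563964844, 114.49610900878906), 81.1969223022461)
hub [567.85695252  17.81643739  54.        ]
tip [625.96890178  98.68595692  44.        ]
p1 [679.80073879  48.66285499  75.        ]
p2 [576.8091615  144.80468812  38.        ]
p3 [464.69351172  81.47101937  38.        ]
ball [ 582.48033744 -207.62016454   44.        ]
piv [ 505.5698105  -171.88435235   54.        ]
```

View pics/topc.png

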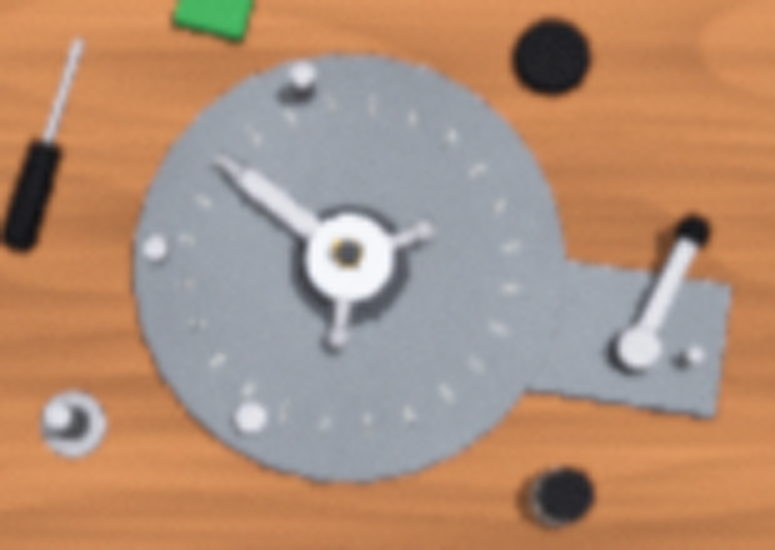

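View pics/scc.png

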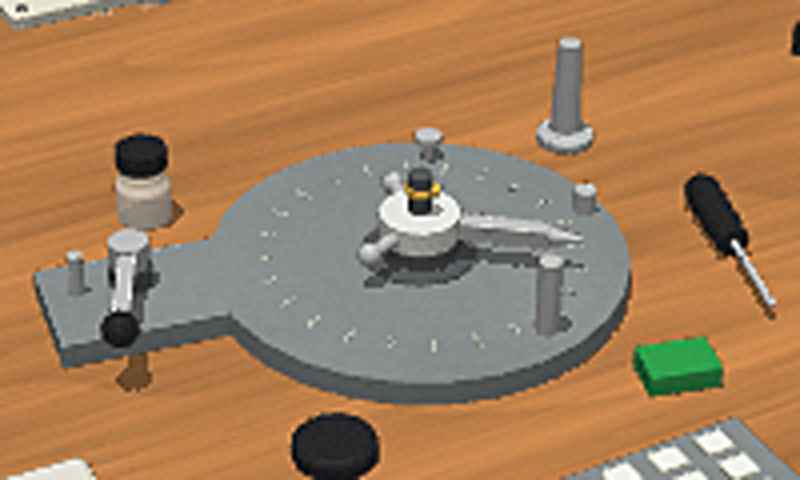

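The tall post is confirmed: it is the one at (550,290) in the scene crop and (303,73) in the top crop. The arm lies about 40° counter-clockwise of it, so I have to push clockwise. The clamp pivot is at (638,348), the ball at (693,232) and the stop pin at (695,354). I'll shut the fingers, square the tool to the world axes and hover over the fixture.

```bash
python3 -m inch '[[[-268,-179,0,0,0,-0.14,0],[-537,-358,0,0,0,-0.277,0],[-537,-358,0,0,0,-0.277,0],[-537,-358,0,0,0,-0.277,0],[-537,-358,0,0,0,-0.277,0],[-537,-358,0,0,0,-0.277,0],[-537,-358,0,0,0,-0.277,0],[-537,-358,0,0,0,-0.277,0],[-537,-358,0,0,0,-0.277,0],[-537,-358,0,0,0,-0.277,0],[-537,-358,0,0,0,-0.277,0],[-537,-358,0,0,0,-0.277,0],[-537,-358,0,0,0,-0.277,0],[-537,-358,0,0,0,-0.277,0],[-537,-358,0,0,0,-0.277,0],[-537,-358,0,0,0,-0.277,0],[-537,-358,0,0,0,-0.277,0],[-537,-358,0,0,0,-0.277,0]]]'
cat >> h.py <<'E'
def wrist():
    o=status.get_obs();d=optics.get_image("wrist");T=np.eye(4);T[:3,:3]=cv2.Rodrigues(np.array(o["orientation"]))[0];T[:3,3]=o["ee_pos"]
    return d,T@np.array(d["hand_eye"],float)
def wray(d,M,u,v,z):
    x,y=(u-d["cx"])/d["fx"],(v-d["cy"])/d["fy"];r=np.hypot(x,y)+1e-12
    k=M[:3,:3]@np.array([x/r*np.sin(r),y/r*np.sin(r),np.cos(r)]);return M[:3,3]+k*(z-M[2,3])/k[2]
E
python3 - <<'E'
from h import *
import pickle
d,M=wrist();o=status.get_obs();print(o["t"],o["ee_pos"],o["orientation"],o["qpos"],o["width"])
pickle.dump((d,M),open("w1.pkl","wb"));cv2.imwrite("pics/w1.png",d["frame"][:,:,::-1]);print(d["fx"],d["cx"],d["cy"],M)
E
```

```text
t: 2.0
ee_pos: [588.8, 111.2, 241.8]
orientation: [0.003, -3.142, -0.0]
ft_force: [0.2, -0.3, 0.5]
width: 0.6
grasp_force: 0.0
2.05 [588.95909889 111.10389887 241.8483597 ] [-2.87191757e-03  3.14153202e+00  4.88210401e-05] [ 1.66586989e-01  3.85523238e-01  1.68834335e+00  2.38251234e-05
  1.06766244e+00 -1.40604918e+00] 0.43113005971113016
371.64829954431775 326.243985037398 234.4994098787848 [[-1.22831933e-03  9.59918140e-01  2.80277818e-01  5.10757199e+02]
 [ 9.99999011e-01  1.37115946e-03 -3.13555732e-04  1.11815690e+02]
 [-6.85293416e-04  2.80277156e-01 -9.59918875e-01  3.84568206e+02]
 [ 0.00000000e+00  0.00000000e+00  0.00000000e+00  1.00000000e+00]]
```

View pics/w1.png

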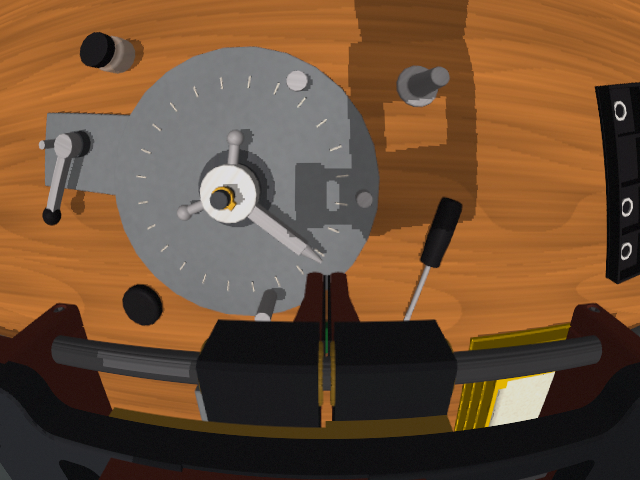

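The wrist view shows the hub top at (230,193), the arm tip at (324,262), and the tall post with its top at (263,317) and its foot near (272,294). The stop pin top is at (42,145), the clamp pivot top at (66,143) and the ball at (52,215). Next I'll compute positions from these.

Run:
```python
from h import *
import pickle
d,M=pickle.load(open("w1.pkl","rb"))
for nm,u,v,z in(("hub",229.5,193,54),("ring/mandrel",222,199,84),("tip",324,262,44),("tfoot",272,294,20),("ttop",263,318,75),("fpost",298,80,40),("ball",52,216,44),("piv",67,144,54),("pin",42,145,50),("jar",97,50,60),("stick",437,76,85),("cap",142,305,15)):
    print(nm,wray(d,M,u,v,z).round(1))
d,R,t=cam("top")
for nm,u,v,z in(("hub",319.4,240.8,54),("tall",310.2,204.2,75),("tallfoot",308.9,208.5,20),("piv",377.2,259.2,54),("ball",388.2,236,44),("pin",388.6,260.4,50),("jar",363,288.5,60)):print(nm,ray(d,R,t,u,v,z).round(1))
```

```text
hub [567.6  22.5  54. ]
ring/mandrel [567.4  23.7  84. ]
tip [638.2 109.5  44. ]
tfoot [684.9  52.6  20. ]
ttop [684.4  51.4  75. ]
fpost [464.9  85.8  40. ]
ball [ 588.3 -205.8   44. ]
piv [ 508.6 -160.9   54. ]
pin [ 505.5 -203.6   50. ]
jar [ 417.1 -113.7   60. ]
stick [463.9 201.6  85. ]
cap [ 708.6 -113.1   15. ]
hub [568.5  18.1  54. ]
tall [685.8  48.   75. ]
tallfoot [683.4  53.5  20. ]
piv [ 508.2 -169.3   54. ]
ball [ 585.8 -208.4   44. ]
pin [ 504.6 -206.9   50. ]
jar [ 413.5 -121.3   60. ]
```

```bash
python3 -m inch '[[[-3,0,50,0,0,0,0],[-3,0,100,0,0,0,0],[-3,0,150,0,0,0,0],[-3,0,175,0,0,0,0],[-3,0,191,0,0,0,0],[-3,0,191,0,0,0,0],[-3,0,191,0,0,0,0]]]'
```

```text
t: 2.8
ee_pos: [593.3, 110.4, 51.6]
orientation: [-0.001, 3.14, 0.0]
ft_force: [-0.3, -0.4, 0.5]
width: 0.3
grasp_force: 0.0
```

```bash
python3 -m inch '[[[-1,-6,0,0,0,0,0],[-2,-12,0,0,0,0,0],[-3,-16,0,0,0,0,0],[-5,-19,0,0,0,0,0],[-7,-22,0,0,0,0,0],[-9,-25,0,0,0,0,0],[-11,-28,0,0,0,0,0],[-14,-31,0,0,0,0,0],[-17,-34,0,0,0,0,0],[-20,-37,0,0,0,0,0],[-23,-40,0,0,0,0,0],[-25,-43,0,0,0,0,0],[-25,-43,0,0,0,0,0]]]'
python3 - <<'E'
from h import *
import pickle
d,M=wrist();pickle.dump((d,M),open("w2.pkl","wb"));print(status.get_obs()["ft_force"])
f=d["frame"][:,:,::-1];t=cam("top")[0]["frame"][:,:,::-1]
cv2.imwrite("pics/w2.png",np.hstack([cv2.resize(f,None,fx=.6,fy=.6,interpolation=cv2.INTER_AREA),cv2.resize(t[190:300,250:350],(400,440))[:288]]))
E
```

```text
t: 4.1
ee_pos: [617.6, 66.4, 50.6]
orientation: [-0.0, -3.141, 0.001]
ft_force: [-0.2, -0.5, -0.6]
width: 0.3
grasp_force: 0.1
[0.0736494  0.2735029  0.18269507]
```

View pics/w2.png

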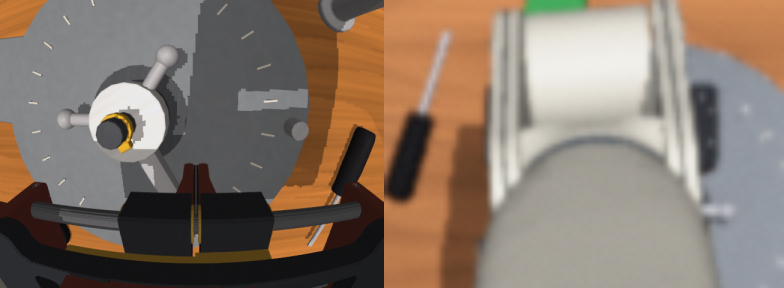

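The arm has swung. Its spoke balls show at (167,55) and (65,119) in the 0.6-scale wrist half. The chord between them is perpendicular to the arm, so it gives the arm's angle.

Run:
```python
from h import *
import pickle
for n,A,B,H in(("w1.pkl",(235,138),(184,212),(229.5,193)),("w2.pkl",(167/.6,55/.6),(65/.6,119/.6),(128/.6,118/.6))):
    d,M=pickle.load(open(n,"rb"));a=wray(d,M,*A,44);b=wray(d,M,*B,44);h=wray(d,M,*H,54)
    c=(a-b);print(a,b,h,np.hypot(c[0],c[1]),"arm deg",np.degrees(np.arctan2(c[1],c[0]))-90)
```

```text
[517.38822763  27.24427992  44.        ] [587.25429442 -28.77172639  44.        ] [567.56528338  22.50843474  54.        ] 89.54920575779697 arm deg 51.278662210719716
[524.17910682  48.10757488  44.        ] [565.68006016 -33.49710801  44.        ] [564.71261783  22.73926535  54.        ] 91.55137026532738 arm deg 26.956110038017385
```

```bash
python3 -m inch '[[[-2,-3,0,0,0,0,0],[-4,-6,0,0,0,0,0],[-5,-8,0,0,0,0,0],[-5,-10,0,0,0,0,0],[-5,-10,0,0,0,0,0],[-5,0,0,0,0,0,0],[-5,0,-30,0,0,0,0],[-5,0,-80,0,0,0,0],[20,15,-120,0,0,0,0],[57,30,-160,0,0,0,0],[57,30,-190,0,0,0,0],[57,30,-190,0,0,0,0],[57,30,-190,0,0,0,0]]]'
python3 - <<'E'
from h import *
import pickle
d,M=wrist();pickle.dump((d,M),open("w3.pkl","wb"));print(status.get_obs()["ft_force"])
f=d["frame"][:,:,::-1];cv2.imwrite("pics/w3.png",cv2.resize(f[130:350,130:420],None,fx=2.7,fy=2.7,interpolation=cv2.INTER_CUBIC))
E
```

```text
t: 5.5
ee_pos: [561.0, 97.6, 241.7]
orientation: [-0.001, 3.139, 0.0]
ft_force: [0.4, 0.3, -0.1]
width: 0.2
grasp_force: 0.0
[-0.17337564 -0.69146062 -0.51568373]
```

View pics/w3.png

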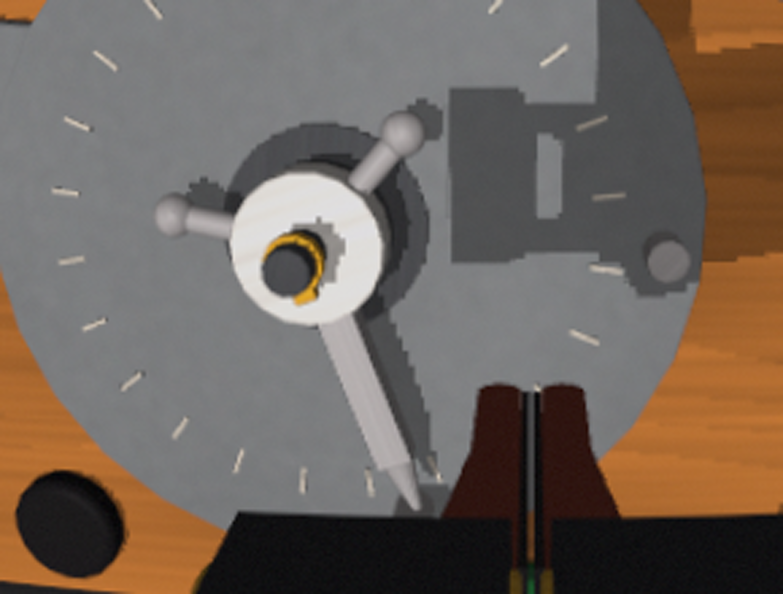

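The arm is plainly visible: hub (308,248), tip (415,508), balls (403,133) and (173,215) in crop pixels. The gripper hides the tall post from here, so I'll take its bearing from the first wrist view.

Run:
```python
from h import *
import pickle
d,M=pickle.load(open("w3.pkl","rb"));w=lambda x,y,z:wray(d,M,130+x/2.7-.3,130+y/2.7-.3,z)
a=w(403,133,44);b=w(173,215,44);h=w(308,248,54);t=w(415,508,44);m=w(292,268,84);r1=w(340,320,51)
ang=lambda v:np.degrees(np.arctan2(v[1],v[0]))
print(h,m,t,np.linalg.norm((t-h)[:2]),ang(t-h),ang(a-b)-90)
print("bar",ang(w(397,468,51)-w(338,322,51)))
d,M=pickle.load(open("w1.pkl","rb"))
h=wray(d,M,229.5,193,54)
for P in((272,294,20),(263,318,75)): print(ang(wray(d,M,*P)-h))
```

```text
[567.39468176  21.1974307   54.        ] [566.19595014  22.56483163  84.        ] [673.83576475  53.30579117  44.        ] 111.17846446027083 16.786138137469514 18.03029068714045
bar 17.848724853858197
14.411456335258096
13.869370348032197
```

```bash
python3 -m inch '[[[-31,-10,0,0,0,0,0],[-62,-28,50,0,0,0,0],[-62,-28,100,0,0,0,0],[-62,-28,150,0,0,0,0],[-62,-28,190,0,0,0,0],[-62,-28,190,0,0,0,0],[-62,-33,190,0,0,0,0],[-62,-38,190,0,0,0,0],[-62,-40,190,0,0,0,0],[-62,-42,190,0,0,0,0],[-62,-43,190,0,0,0,0],[-62,-43,190,0,0,0,0],[-62,-28,190,0,0,0,0],[-62,-28,150,0,0,0,0],[-62,-10,100,0,0,0,0],[-70,17,50,0,0,0,0],[-70,17,0,0,0,0,0],[-70,17,0,0,0,0,0],[-70,17,0,0,0,0,0]]]'
python3 - <<'E'
from h import *
import pickle
d,M=wrist();pickle.dump((d,M),open("w4.pkl","wb"));print(status.get_obs()["ft_force"])
f=d["frame"][:,:,::-1];cv2.imwrite("pics/w4.png",cv2.resize(f[100:320,120:410],None,fx=2.7,fy=2.7,interpolation=cv2.INTER_CUBIC))
E
```

```text
t: 7.45
ee_pos: [631.4, 115.2, 243.2]
orientation: [-0.002, 3.137, 0.001]
ft_force: [-0.1, -0.1, -0.6]
width: 0.6
grasp_force: 0.0
[-0.59800593 -0.52099522  0.11412545]
```

View pics/w4.png

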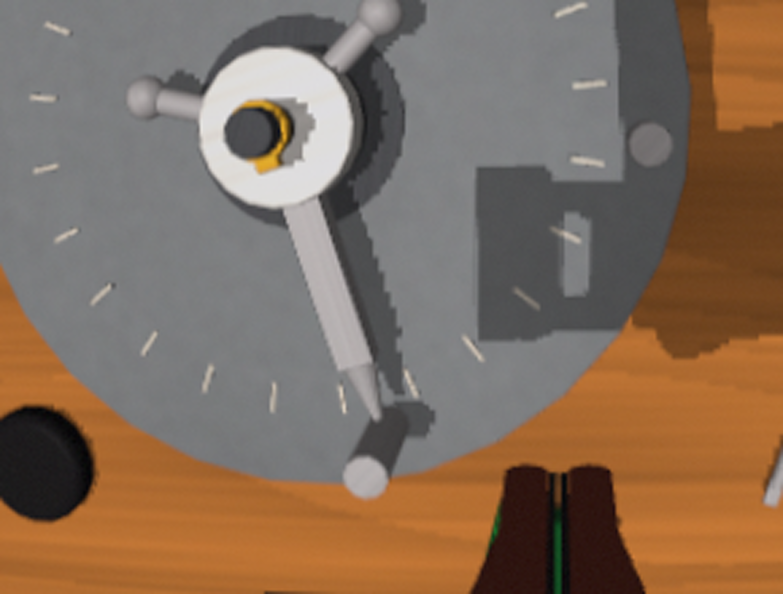

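The tip is at (378,417), right at the post, whose top is at (366,476) and foot near (388,425). The hub is at (276,127), and the balls are at (378,13) and (148,97).

Run:
```python
from h import *
import pickle
d,M=pickle.load(open("w4.pkl","rb"));w=lambda x,y,z:wray(d,M,120+x/2.7-.3,100+y/2.7-.3,z)
a=w(378,13,44);b=w(148,97,44);h=w(276,127,54);m=w(253,132,84);t=w(378,417,44)
ang=lambda v:np.degrees(np.arctan2(v[1],v[0]))
print(h,m,t,np.linalg.norm((t-h)[:2]),ang(t-h),ang(t-m),ang(a-b)-90)
print("bar",ang(w(355,367,51)-w(301,203,51)))
for P in((388,425,20),(366,476,75)):q=w(*P);print(q,ang(q-h),ang(q-m),np.linalg.norm((q-h)[:2]))
```

```text
[568.02345412  21.00221605  54.        ] [567.85371422  22.06412107  84.        ] [674.31748643  50.18499817  44.        ] 110.22729278634132 15.352155614100413 14.795942858946932 16.13391292699002
bar 15.531770300033923
[686.16152383  49.38060458  20.        ] 13.507312586783367 13.001367176857487 121.49870965801398
[684.61550723  50.67907148  75.        ] 14.280578039078314 13.770148009440295 120.30969451756296
```

```bash
python3 -m inch '[[[8,-30,50,0,0,0,0],[8,-45,100,0,0,0,0],[8,-45,150,0,0,0,0],[8,-45,190,0,0,0,0],[8,-45,190,0,0,0,0],[8,-50,190,0,0,0,0],[8,-55,190,0,0,0,0],[8,-58,190,0,0,0,0],[8,-60,190,0,0,0,0],[8,-61,190,0,0,0,0],[8,-61.7,190,0,0,0,0],[8,-61.7,190,0,0,0,0],[8,-45,190,0,0,0,0],[8,-45,150,0,0,0,0],[8,-30,100,0,0,0,0],[0,0,50,0,0,0,0],[0,0,0,0,0,0,0],[0,0,0,0,0,0,0],[0,0,0,0,0,0,0]]]'
python3 - <<'E'
from h import *
import pickle
d,M=wrist();pickle.dump((d,M),open("w5.pkl","wb"));print(status.get_obs()["ft_force"])
f=d["frame"][:,:,::-1];cv2.imwrite("pics/w5.png",cv2.resize(f[100:320,120:410],None,fx=2.7,fy=2.7,interpolation=cv2.INTER_CUBIC))
E
```

```text
t: 9.4
ee_pos: [631.3, 115.4, 243.0]
orientation: [-0.002, 3.137, 0.001]
ft_force: [-0.6, -1.1, 0.3]
width: 0.3
grasp_force: 0.0
[ 0.43631776 -1.27946626 -0.22047443]
```

View pics/w5.png

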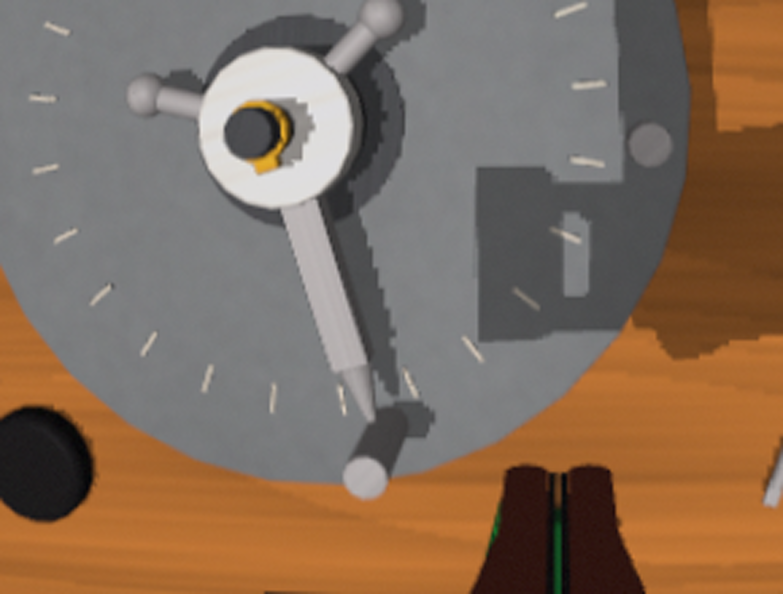

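The tip, at (372,420), lies on the line from the hub axis (about (283,125) at z=44) to the post axis (about (378,447) at z=44) within about 2 px, so the arm points at the post. Next is the clamp lever: I'll approach from its +x/+y side.

```bash
python3 -m inch '[[[7,-45,0,0,0,0,0],[14,-90,0,0,0,0,0],[21,-135,0,0,0,0,0],[28,-180,0,0,0,0,0],[35,-225,0,0,0,0,0],[43,-273,0,0,0,0,0],[43,-273,0,0,0,0,0],[43,-273,50,0,0,0,0],[43,-273,100,0,0,0,0],[43,-273,150,0,0,0,0],[43,-273,190,0,0,0,0],[43,-273,190,0,0,0,0]]]'; python3 -m inch '[[[4,-8,0,0,0,0,0],[8,-15,0,0,0,0,0],[11,-21,0,0,0,0,0],[15,-25,0,0,0,0,0],[19,-29,0,0,0,0,0],[23,-33,0,0,0,0,0],[27,-37,0,0,0,0,0],[31,-41,0,0,0,0,0],[35,-45,0,0,0,0,0],[39,-49,0,0,0,0,0],[43,-53,0,0,0,0,0],[46,-57,0,0,0,0,0],[48,-59,0,0,0,0,0],[48,-59,0,0,0,0,0]]]'
```

```text
t: 10.65
ee_pos: [581.6, -156.6, 43.3]
orientation: [0.0, -3.128, -0.006]
ft_force: [-0.6, -0.6, 0.2]
width: 0.2
grasp_force: 0.0
t: 12.05
ee_pos: [538.9, -218.3, 50.5]
orientation: [-0.0, -3.141, -0.0]
ft_force: [0.6, -1.1, 0.4]
width: 0.1
grasp_force: 0.0
```

```bash
python3 -m inch '[[[2,0,0,0,0,0,0],[4,0,0,0,0,0,0],[5,0,0,0,0,0,0],[5,0,0,0,0,0,0]]]';python3 -m inch '[[[1,0,0,0,0,0,0],[2,0,0,0,0,0,0],[3,0,0,0,0,0,0],[3,0,0,0,0,0,0]]]'
```

```text
t: 12.45
ee_pos: [537.9, -218.4, 51.0]
orientation: [-0.0, 3.135, -0.003]
ft_force: [11.6, 1.5, -9.5]
width: 0.5
grasp_force: 6.0
t: 12.85
ee_pos: [537.6, -218.5, 51.2]
orientation: [0.0, 3.13, -0.005]
ft_force: [19.6, 4.0, -16.2]
width: 0.4
grasp_force: 10.4
```

About 20 N with no further motion: the lever is against its stop. I'll back off and check.

```bash
python3 -m inch '[[[-3,0,0,0,0,0,0],[-10,0,0,0,0,0,0],[-22,8,0,0,0,0,0],[-30,15,0,0,0,0,0],[-30,15,-50,0,0,0,0],[-30,15,-100,0,0,0,0],[-40,25,-150,0,0,0,0],[-50,60,-190,0,0,0,0],[-50,60,-190,0,0,0,0],[-50,60,-190,0,0,0,0]]]'
python3 - <<'E'
from h import *
import pickle
d,M=wrist();pickle.dump((d,M),open("w6.pkl","wb"));print(status.get_obs()["ft_force"])
f=d["frame"][:,:,::-1];cv2.imwrite("pics/w6.png",cv2.resize(f,(800,600)))
E
```

```text
t: 13.85
ee_pos: [582.3, -156.7, 241.9]
orientation: [-0.004, 3.139, -0.001]
ft_force: [-0.4, -0.3, -1.2]
width: 0.5
grasp_force: 0.0
[-0.05524146 -0.75737269 -0.03358553]
```

View pics/w6.png

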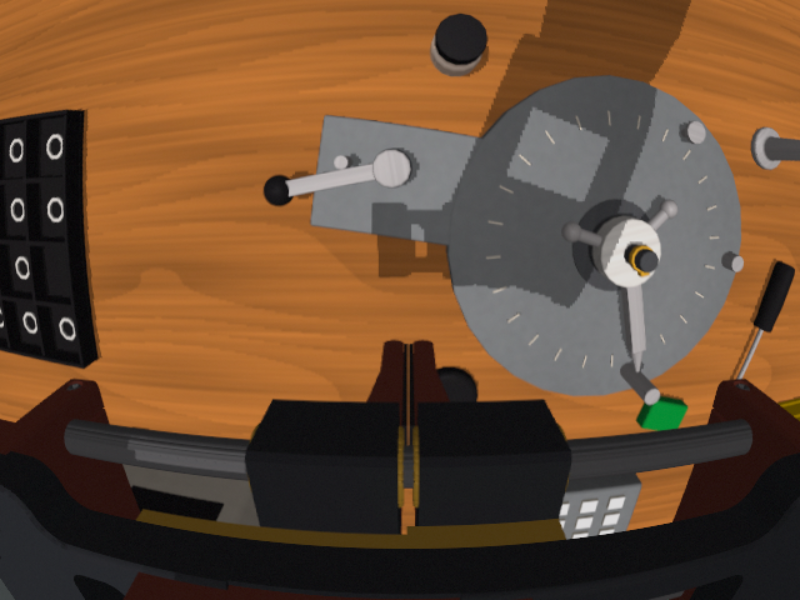

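The lever, from pivot (392,168) to ball (278,190), lies against the stop pin at (342,162). The arm still points at the tall post, and the loose things are where they were. A last check of the angle, then I hand in.

Run:
```python
from h import *
import pickle
d,M=pickle.load(open("w6.pkl","rb"))
w=lambda x,y,z:wray(d,M,x*.8,y*.8,z)
a,b=w(392,168,54),w(278,190,44);c=b-a;phi=np.degrees(np.arctan2(c[1],c[0]));print(a,b,phi)
h,t,p,f=w(627,253,54),w(639,370,44),w(652,397,75),w(634,372,20)
A=lambda v:np.degrees(np.arctan2(v[1],v[0]));print("arm",A(t-h),"post",A(p-h))
e1,e2=w(324,115,20),w(311,223,20);s=e2-e1;yaw=A(s);print("yaw",yaw,"clamp",np.radians(yaw-phi))
from workcell import ctrl
if np.radians(yaw-phi)>1.15: print(ctrl.close_job())
```

```text
[ 509.46287317 -167.69053999   54.        ] [ 523.95064801 -253.5916611    44.        ] -80.42679091390765
arm 17.865384850602737 post 16.40199890019124
yaw -8.0716656372984 clamp 1.2628351667698043
the job is handed in; nothing more can be done
None
```

The arm was pushed round to the tallest post, aimed to within about 1.5° by camera. The clamp lever was then pushed home against its stop pin (measured about 1.26 rad, nominal 1.25), no loose item showed movement in the pictures, and the job was handed in at about 14 s.

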